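# Load the sauce caddy and hang it on its hook

### The arm

A 6-joint arm with a two-finger parallel gripper is mounted at the origin on the work surface. World frame = base frame: x ahead of the robot, y to its left, z up, the work surface at z = 0. Lengths are in m, angles in degrees, forces in N, time in s.
With the tool pointing down it reaches from about 0.325 to 0.85 m from the base axis. Payload 4.4 kg.
Tool frame: the origin (TCP) lies on the centre line of the jaws, within the pads' length; the fingertips stand 17 mm ahead of it and the grasp point (between the pads) lies 2 mm behind it; z points along the fingers, y is the line along which they close (so a half turn about z gives the same grasp; the last joint's range is limited). The gripper opens to 94 mm and grips with 3 to 60 N. Pads are 16 mm wide; open, the fingers measure 119 mm over their backs; the gripper's body (75 mm by 177 mm) begins 78 mm behind the grasp point.
Start: joints at [-75.716, 11.837, 88.321, -0, 79.842, -8.623], TCP at [0.224, -0.53, 0.222] pointing down, gripper open.
Joint ranges: [-156.59, 156.59], [-49.26, 127.26], [12.9, 141.05], [-63.56, 243.56], [4.71, 150.69], [-161.64, 161.64]. Speed limits (degrees/s): [159.86, 159.86, 180, 180, 180, 180].

### API

Orientations are given as [roll, pitch, yaw] about the fixed x, y, z axes, in that order (R = Rz(yaw) Ry(pitch) Rx(roll)).
In Python, from rig import env, optics gives the robot as it stands.
- The arm moves only by the shell command python3 -m jog 'ROWS'. ROWS is JSON, one flat list of numbers, 7 for each row, row after row: the shift along the tool's x, y, z each as a share of 30 mm, from -1 to 1, then the turn, a rotation vector about the tool's x, y, z each as a share of 0.15 rad, from -1 to 1, then the closure, from -1 (fully open) to 1 (shut). A call has 1 to 5 rows; each row shifts and turns the commanded pose from where the row before left it, along the tool's axes as they then stand; what a row does not reach is not made up. A row lasts 1/8 s, in which the tool goes at most 62.5 mm and 10.7 degrees, less where a joint would pass 70% of its speed; a pose out of reach is approached as far as the arm can. A call with a number of a shift or a turn outside -1 to 1 is refused whole. A call with a gripper value outside its range is refused whole. The fingers move at their own pace and stop on an object; the grip force is fixed at half the most. Time passes only in rows, so rows that do not move let the fingers close. It gives the time, the measured TCP pose, the force, the opening and the grip force at its end, in the units of the state.
- env.get_obs(): the state, without advancing time (a new reading comes with each control period).
- optics.snapshot(name): name is "side" or "top" or "wrist"; returns the picture (384x512x3 uint8, red, green, blue); there is no depth.
- optics.camera_params(name): a dict with "vfov" (degrees; the focal length in pixels is half the picture's height over the tangent of half this angle, whatever the lens; pixels are square), "cx", "cy" (the principal point, pixels), "R" (3x3) and "t" (3): a world point X has camera coordinates R X + t; the wrist camera has in their place "mount" (4x4, takes a point from camera to tool coordinates, whose origin is the TCP and whose axes are the flange's). Camera axes: x right, y down, z forward; pixel columns grow to the right and rows downward; lengths in m; the calibration is good to about 2 mm. A picture is of the moment at which its call begins: read the wrist's pose just before it. camera_params takes no time and is no camera call.
- env.sign_off(): hands the job in; it is judged then, once.
The state is a dict: "time_s": time; "joint_pos": joint angles; "dq": joint speeds; "effort": joint torques, N m; "eef_pos": TCP position; "eef_rot": TCP orientation; "ft_force": force on the tool from outside, world axes, zero at the start; "wrist_torque": the same for the moment, N m; "finger_gap": finger opening in m; "finger_force": force on a finger pad.
Only numpy, scipy, OpenCV 4.12 (cv2) and the standard library are available. Lean on these libraries where they do the work, as an engineer would, in place of code of your own. Each camera call takes 0.05 s, during which the arm holds its last target. There are 200 camera calls.

### The job

Get the sauce caddy ready for customers: stand the two short jars upright in it, one in each compartment, while it is on the counter, then hang the loaded caddy by its handle on the hook of the steel stand and let go, so that it hangs level and still. Keep the jars upright all the way, and leave the tall jar, the coffee cup and the bell where they are.

Things in the scene. Friction and masses are not known exactly. Their poses are not given: they have to be found in the camera images.
- caddy: Loose dark steel tray with a handle, 0.28 kg, 140 (x) x 110 (y) mm, any yaw, both sides alike; walls 4 mm thick, 38 mm high, floor 4 mm. A like divider at x = 0 makes two open compartments, 64 x 102 mm inside, centred at x = +-34 mm. On x = 0 posts 10 (x) x 6 mm at y = +-52 mm carry a rigid bar along y (see caddy_bar). Origin: centre of the underside; z up.
- caddy_bar (a point): Middle of the caddy's handle bar, 112 mm above its underside; axes as the caddy's. The bar is 10 mm square in section and 110 mm long along y, rigid with the caddy; beneath it, between the posts, it is open (98 mm wide) from 107 mm down to the divider at 38 mm.
- stand: Fixed steel hook stand: round foot 76 mm across, 8 mm thick; post 14 mm thick, 200 mm high; at its top one level round prong, 8 mm thick, axis 200 mm up, reaching 135 mm out along the stand's -x (to the robot's side), its end bent up to 141 mm out, highest point 214 mm up. Nothing stands above it. Origin: centre of the foot's underside, on the post's axis; z up; yaw varies.
- hook_seat (a point): Point on top of the stand's prong, 100 mm out from the post's axis and 204 mm above the counter, where the caddy's bar is to rest crosswise; axes as the stand's (the prong points to its -x). With the bar resting here the caddy's walls clear the post.
- jar_a: One of two identical short closed sauce jars, amber glass with paper label and white lid: a plain cylinder 50 mm in diameter, 65 mm high, about 0.15 kg, loose, standing on the counter. Origin: centre of the underside; z up along its axis. Either jar may go in either compartment.
- jar_b: The other short jar, the same as jar_a.
- jar_tall: Bystander: a tall jar of the same look, 60 mm in diameter and 105 mm high, standing among the short jars (which of the three places is whose varies). Origin: centre of the underside. To be left where it is.
- coffee: Bystander: a cardboard coffee cup with a white lid, 82 mm across and 114 mm high, on the far part of the counter. Origin: centre of the underside.
- bell: Bystander: a steel counter bell, 84 mm across and 52 mm high, on the far part of the counter. Origin: centre of the underside.
Things that resemble listed ones, but are neither listed nor needed, are in the scene too. What is shaped like the jar_b but green or red is not meant.

How it is judged (in metres and radians):
On the way, in this order (a step that is already met when the one before it is completed fails the run):
1. both short jars stand released in the caddy, one in each compartment, with the caddy still standing on the counter (((x of jar_a in the frame of caddy between 0.02 and 0.05 m and y of jar_a in the frame of caddy between -0.035 and 0.035 m and z of jar_a in the frame of caddy between -0.003 and 0.012 m and angle between the z axis of each of jar_a, jar_b and the z axis of caddy, either way round below 0.15 rad and x of jar_b in the frame of caddy between -0.05 and -0.02 m and y of jar_b in the frame of caddy between -0.035 and 0.035 m and z of jar_b in the frame of caddy between -0.003 and 0.012 m) or (x of jar_a in the frame of caddy between -0.05 and -0.02 m and y of jar_a in the frame of caddy between -0.035 and 0.035 m and z of jar_a in the frame of caddy between -0.003 and 0.012 m and angle between the z axis of each of jar_a, jar_b and the z axis of caddy, either way round below 0.15 rad and x of jar_b in the frame of caddy between 0.02 and 0.05 m and y of jar_b in the frame of caddy between -0.035 and 0.035 m and z of jar_b in the frame of caddy between -0.003 and 0.012 m)) and height (world z) of caddy below 0.01 m and contact force between the fingers and jar_a below 0.1 N and contact force between the fingers and jar_b below 0.1 N), for 0.2 s.
2. the caddy's bar rests crosswise on the prong of the hook (x of caddy_bar in the frame of stand between -0.136 and -0.06 m and y of caddy_bar in the frame of stand between -0.03 and 0.03 m and z of caddy_bar in the frame of stand between 0.2 and 0.218 m and angle between caddy's own z axis and vertical below 0.25 rad and contact force between caddy and stand above 1 N), for 0.2 s.
At the end, for the whole second after the job is handed in: Caddy hangs by its bar on the prong: bar's middle within 30 mm sideways of the prong's axis, 60 to 136 mm out from the post's axis, 200 to 218 mm up; tilt under 0.25 rad; at rest (0.04 m/s, 0.4 rad/s). One short jar on the floor of each compartment, upright in it within 0.15 rad (all of step 2 and ((x of jar_a in the frame of caddy between 0.02 and 0.05 m and y of jar_a in the frame of caddy between -0.035 and 0.035 m and z of jar_a in the frame of caddy between -0.003 and 0.012 m and angle between the z axis of each of jar_a, jar_b and the z axis of caddy, either way round below 0.15 rad and x of jar_b in the frame of caddy between -0.05 and -0.02 m and y of jar_b in the frame of caddy between -0.035 and 0.035 m and z of jar_b in the frame of caddy between -0.003 and 0.012 m) or (x of jar_a in the frame of caddy between -0.05 and -0.02 m and y of jar_a in the frame of caddy between -0.035 and 0.035 m and z of jar_a in the frame of caddy between -0.003 and 0.012 m and angle between the z axis of each of jar_a, jar_b and the z axis of caddy, either way round below 0.15 rad and x of jar_b in the frame of caddy between 0.02 and 0.05 m and y of jar_b in the frame of caddy between -0.035 and 0.035 m and z of jar_b in the frame of caddy between -0.003 and 0.012 m)) and linear speed of caddy below 0.04 m/s and angular speed of caddy below 0.4 rad/s); the robot touches nothing.
It fails at once if a short jar is tipped by more than 0.6 rad (angle between any of jar_a, jar_b's own z axis and vertical above 0.6 rad).
It fails at once if the tall jar, the coffee cup or the bell is moved by more than 30 mm (distance of any of jar_tall, coffee, bell from where it was at the start of the episode above 0.03 m).
It also fails if it takes over 72 s, if anything falls off the work surface, if the arm or the gripper's body presses on something with over 40 N, if the wrist force passes 120 N, or if a joint passes its speed limit or range.

## Working session

There is one attempt and no reset: what is moved stays moved. The work goes in short steps, Python scripts to look and compute and a shell command to move; the robot and the scene stay as the last step left them, time stands still between calls to the robot, and variables do not carry over. Pictures are saved under pics/ and viewed, at most 12 in all, crops included, and the job is handed in when it is done.

```bash
mkdir -p pics; ls; python3 - <<'E'
from rig import env, optics
import cv2, numpy as np
for n in ("top","side"):
    im=optics.snapshot(n); cv2.imwrite(f"pics/{n}0.png",im[:,:,::-1]); p=optics.camera_params(n)
    print(n,p)
print(optics.camera_params("wrist"))
print(env.get_obs())
E
```

```text
pics
top {'vfov': 46.4659783722691, 'cx': 252.25384178104625, 'cy': 196.42024380278914, 'R': array([[ 0.02085681, -0.99975355,  0.00760486],
       [-0.99516908, -0.02148986, -0.09579508],
       [ 0.0959349 , -0.00557015, -0.99537203]]), 't': array([-0.02434218,  0.60419589,  1.39282447])}
side {'vfov': 51.00802900152957, 'cx': 250.2537908907688, 'cy': 191.42643305565326, 'R': array([[-0.89303173, -0.44977569, -0.01400571],
       [-0.28858035,  0.59630392, -0.7490948 ],
       [ 0.34527629, -0.66492365, -0.66231475]]), 't': array([0.52379414, 0.28836006, 0.97502894])}
{'vfov': 67.53954352906094, 'cx': 256.91505755573394, 'cy': 199.69143320197654, 'mount': array([[-8.73159886e-04, -9.59592402e-01, -2.81392358e-01,
         8.23912149e-02],
       [ 9.99999610e-01, -8.74728794e-04, -1.20033255e-04,
        -4.52683906e-04],
       [-1.30958999e-04, -2.81392353e-01,  9.59592792e-01,
        -1.63367161e-01],
       [ 0.00000000e+00,  0.00000000e+00,  0.00000000e+00,
         1.00000000e+00]])}
{'time_s': 0.1, 'joint_pos': array([-7.57179727e+01,  1.18785131e+01,  8.83952453e+01, -2.15876470e-03,
        7.98414278e+01, -8.62249341e+00]), 'dq': array([ 0.04179882, -0.14910002, -0.22590598,  0.00232803, -0.10108068,
       -0.1084609 ]), 'effort': array([ 6.97680971e-04, -3.71864676e+01, -2.82294220e+01,  7.00502400e-02,
        3.10762832e-02, -5.05639366e-05]), 'eef_pos': array([ 0.22360002, -0.52899849,  0.22142667]), 'eef_rot': array([-1.79885797e+02, -1.51689660e-02,  2.29048884e+01]), 'ft_force': array([-0.2029207 ,  0.02354277, -0.21028339]), 'wrist_torque': array([-0.04542536, -0.04373324, -0.01176903]), 'finger_force': 0.0, 'finger_gap': 0.09414810406615814}
```

View pics/top0.png

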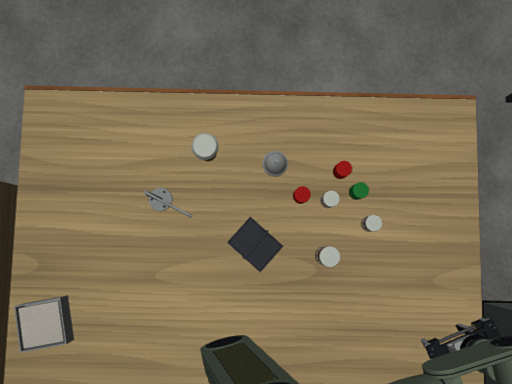

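View pics/side0.png

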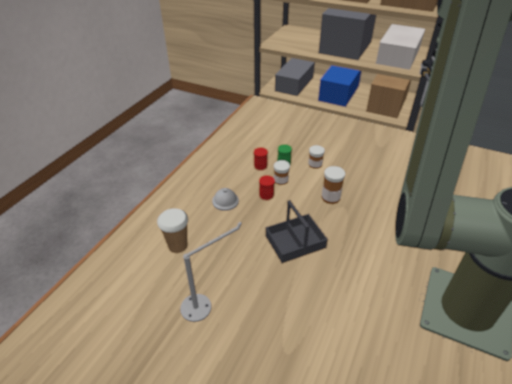

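Top view: candidates for a short jar are the white lids at (331,199), (373,223) and (329,257), the reds at (302,195) and (343,169), and the green at (360,191). The cup's white lid is at (205,147). The lid at (329,257) is the tall jar, since the side view shows it taller at (333,185). So the short jars are (331,199) and (373,223). The caddy is at (256,244), the stand foot at (160,199) and the prong end at (190,216).

```bash
cat > h.py <<'E'
import numpy as np, cv2
from scipy.spatial.transform import Rotation as Ro
from rig import env, optics
def cam(n,obs=None):
    p=optics.camera_params(n); f=192/np.tan(np.radians(p['vfov']/2))
    if n=='wrist':
        o=obs; Rt=Ro.from_euler('xyz',o['eef_rot'],degrees=True).as_matrix(); M=p['mount']
        A=Rt@M[:3,:3]; C=Rt@M[:3,3]+o['eef_pos']
    else: A=p['R'].T; C=-A@p['t']
    return A,C,f,p['cx'],p['cy']
def cast(c,uv,z):
    A,C,f,cx,cy=c; uv=np.atleast_2d(uv).astype(float)
    d=np.c_[(uv[:,0]-cx)/f,(uv[:,1]-cy)/f,np.ones(len(uv))]@A.T
    return C+d*((z-C[2])/d[:,2])[:,None]
def proj(c,X):
    A,C,f,cx,cy=c; q=(np.atleast_2d(X)-C)@A; return np.c_[f*q[:,0]/q[:,2]+cx,f*q[:,1]/q[:,2]+cy]
def tri(c1,u1,c2,u2):
    L=[(c[1],cast(c,u,0)[0]-c[1]) for c,u in((c1,u1),(c2,u2))]; S=0;b=0
    for C,d in L:
        d=d/np.linalg.norm(d);P=np.eye(3)-np.outer(d,d);S=S+P;b=b+P@C
    return np.linalg.solve(S,b)
def snap(n,name):
    o=env.get_obs(); im=optics.snapshot(n); cv2.imwrite(f'pics/{name}.png',im[:,:,::-1]); return im,cam(n,o)
def blobs(m,amin=30):
    n,l,s,c=cv2.connectedComponentsWithStats(m.astype(np.uint8))
    return [(c[i],s[i],l==i) for i in range(1,n) if s[i,4]>=amin]
def go(x,y,z,yaw=None):
    """print what to write: turn shares (total) first, then shift shares in the turned tool axes"""
    o=env.get_obs(); R=Ro.from_euler('xyz',o['eef_rot'],degrees=True)
    yaw=o['eef_rot'][2] if yaw is None else yaw
    T=Ro.from_euler('xyz',[180,0,yaw],degrees=True)
    rv=(R.inv()*T).as_rotvec()/.15; s=T.inv().apply(np.array([x,y,z])-o['eef_pos'])/.03
    print('turn',rv.round(2),'shift',s.round(2))
E
python3 - <<'E'
from h import *
def white(im): 
    i=im.astype(int); return (i.min(2)>165)&(i.max(2)-i.min(2)<25)
ims={n:cv2.imread(f'pics/{n}0.png')[:,:,::-1] for n in('top','side')}
t=ims['top'];c=cam('top'); cs=cam('side'); print('camC',c[1],cs[1])
for p,s,_ in blobs(white(t)): 
    if p[1]>110 and p[0]>100: print('white',p.round(1),s[2:], 'z65',cast(c,p,.065)[0].round(4),'z105',cast(c,p,.105)[0].round(4), 'side px', proj(cs,cast(c,p,.065)).round(0))
i=t.astype(int)
for p,s,_ in blobs((abs(i[:,:,0]-i[:,:,1])>70)): 
    if p[1]>110: print('col',p.round(1),s[2:],cast(c,p,.065)[0].round(3))
for p,s,m in blobs(i.max(2)<75,200):
    if 220<p[0]<290 and 200<p[1]<290:
        r=cv2.minAreaRect(np.argwhere(m)[:,::-1].astype(np.float32)); b=cv2.boxPoints(r); w=cast(c,b,.03)
        print('caddy',p,r,w.round(3),w.mean(0),[np.linalg.norm(w[k]-w[k-1]) for k in range(4)])
        cc=cast(c,p,.02)
a=cv2.resize(t[185:275,130:290],None,fx=5,fy=5,interpolation=cv2.INTER_CUBIC)
b=cv2.resize(t[160:280,285:395],None,fx=3,fy=3); 
s=ims['side'][130:320,170:350]; s=cv2.resize(s,None,fx=1,fy=1)
cv2.imwrite('pics/crop1.png',a[:,:,::-1])
E
```

```text
camC [ 0.46816429 -0.00359386  1.44444263] [0.21432546 0.71195944 0.86912117]
white [205.8 151.1] [20 12 54] z65 [0.7403 0.1369 0.065 ] z105 [0.7324 0.1328 0.105 ] side px [[177. 231.]]
white [328.1 197.1] [14 15 53] z65 [ 0.604  -0.2467  0.065 ] z105 [ 0.6    -0.2396  0.105 ] side px [[279. 166.]]
white [369.7 220.5] [11 14 31] z65 [ 0.5344 -0.3757  0.065 ] z105 [ 0.5325 -0.3649  0.105 ] side px [[313. 151.]]
white [326.4 254.1] [19 19 66] z65 [ 0.4286 -0.2421  0.065 ] z105 [ 0.4298 -0.2352  0.105 ] side px [[331. 182.]]
col [343.5 168.1] [ 17  16 202] [ 0.696 -0.294  0.065]
col [360.4 189.6] [ 14  15 159] [ 0.63  -0.347  0.065]
col [301.8 193.9] [ 17  17 210] [ 0.612 -0.165  0.065]
caddy [254.87598425 243.95931759] ((254.90687561035156, 243.91720581054688), (44.0971565246582, 35.54346466064453), 41.6335334777832) [[ 0.457  0.066  0.03 ]
 [ 0.542 -0.006  0.03 ]
 [ 0.452 -0.112  0.03 ]
 [ 0.368 -0.039  0.03 ]] [ 0.45488112 -0.02294192  0.03      ] [np.float64(0.13791187534763225), np.float64(0.11179279884906274), np.float64(0.1387463204184141), np.float64(0.11116396473785352)]
```

View pics/crop1.png

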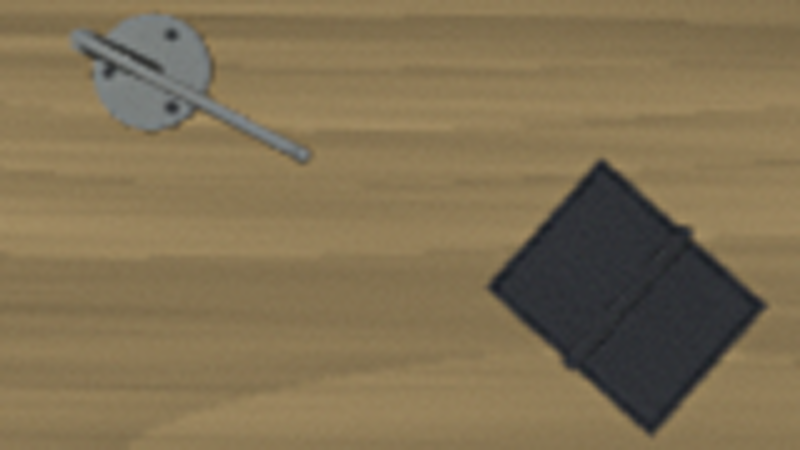

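The crop shows the caddy with its long side sloping down-right and its bar running from (575,360) to (688,232) in crop pixels. The stand foot is at (153,72), the post top near (80,38) and the prong tip at (307,156). Next I refine the lids and the stand.

```bash
python3 - <<'E'
from h import *
t=cv2.imread('pics/top0.png')[:,:,::-1]; c=cam('top'); i=t.astype(int)
m=(i.min(2)>120)&(i.max(2)-i.min(2)<32)
for p,s,_ in blobs(m): 
    if p[1]>110 and p[0]>100:
        ctr=cv2.minEnclosingCircle(np.argwhere(_)[:,::-1].astype(np.float32)); print(p.round(1),s[2:],ctr,'z65',cast(c,ctr[0],.065)[0].round(4))
f=lambda x,y:(130+(x+.5)/5-.5,185+(y+.5)/5-.5)
ft=cast(c,f(153,72),.008)[0]; a=cast(c,f(80,38),.202)[0]; b=cast(c,f(309,157),.212)[0]
print('foot',ft,'top',a,'tip',b,np.linalg.norm(b-a),np.degrees(np.arctan2(*(a-b)[[1,0]])))
go(.534,-.372,.24)
E
```

```text
[203.8 144.5] [ 24  24 460] ((203.80255126953125, 144.14649963378906), 12.286614418029785) z65 [0.7622 0.1438 0.065 ]
[273.5 157.8] [11  8 64] ((273.0, 158.0), 5.385264873504639) z65 [ 0.7231 -0.0736  0.065 ]
[162.2 193.7] [ 19  14 119] ((161.0, 195.5), 10.062405586242676) z65 [0.5979 0.2711 0.065 ]
[331.  198.2] [ 17  16 204] ((331.0882263183594, 198.0294189453125), 8.153587341308594) z65 [ 0.6014 -0.2559  0.065 ]
[166.6 203. ] [43 23 57] ((166.0, 203.0), 23.70663833618164) z65 [0.5749 0.2547 0.065 ]
[155.8 204.5] [15 12 90] ((156.0, 203.5), 8.90234661102295) z65 [0.5727 0.2855 0.065 ]
[373.5 222.6] [ 16  16 210] ((373.4130554199219, 222.4130401611328), 8.392247200012207) z65 [ 0.5286 -0.387   0.065 ]
[329.6 256.3] [ 20  20 324] ((329.5, 256.5), 10.12432861328125) z65 [ 0.4214 -0.2517  0.065 ]
[457.6 345. ] [ 7  9 42] ((458.5, 345.0), 4.717090606689453) z65 [ 0.1649 -0.642   0.065 ]
foot [0.59186828 0.2845232  0.008     ] top [0.59331072 0.28701978 0.202     ] tip [0.52917216 0.15593056 0.212     ] 0.14628102901820056 63.928695295520576
turn [-0.01 -0.    0.  ] shift [11.57 -0.79 -0.62]
```

Sizes agree: the lids measure about 50 mm and the caddy 138 x 111 mm. First reach is over jar_b, followed by a close wrist check.

```bash
python3 -m jog '[0.93,-0.03,0,0,0,0,-1, 0.93,-0.03,0,0,0,0,-1, 0.93,-0.03,0,0,0,0,-1, 0.93,-0.03,0,0,0,0,-1]'
python3 -m jog '[0.93,-0.03,0,0,0,0,-1, 0.93,-0.03,0,0,0,0,-1, 0.93,-0.03,0,0,0,0,-1, 0.93,-0.03,0,0,0,0,-1]'
python3 -m jog '[0.93,-0.03,0,0,0,0,-1, 0.93,-0.03,0,0,0,0,-1, 0.93,-0.03,0,0,0,0,-1, 0.93,-0.03,0,0,0,0,-1, 0,0,0,0,0,0,-1]'
python3 - <<'E'
from h import *
im,c=snap('wrist','w1'); i=im.astype(int)
print(proj(c,[[.5286,-.387,.065],[.6014,-.2559,.065]]))
m=(i.min(2)>120)&(i.max(2)-i.min(2)<32)
for p,s,mm in blobs(m,300):
    ctr=cv2.minEnclosingCircle(np.argwhere(mm)[:,::-1].astype(np.float32)); print(p,s,ctr,cast(c,p,.065)[0].round(4))
E
```

```text
time_s: 0.6
eef_pos: [0.3258, -0.4821, 0.2218]
eef_rot: [-179.9, 0.0, 22.9]
ft_force: [0.2, -0.6, 0.2]
finger_gap: 0.0938
finger_force: 0.0
time_s: 1.1
eef_pos: [0.4272, -0.4354, 0.2217]
eef_rot: [-179.9, 0.0, 22.9]
ft_force: [-0.0, -0.2, 0.0]
finger_gap: 0.0943
finger_force: 0.0
time_s: 1.72
eef_pos: [0.529, -0.3881, 0.2215]
eef_rot: [-179.9, 0.0, 23.1]
ft_force: [-0.4, 0.6, -0.2]
finger_gap: 0.0939
finger_force: 0.0
[[256.51171217 190.05413978]
 [167.29237899  79.21098783]]
[167.00606673  79.28564206] [ 143   54   49   52 1978] ((167.5, 79.0), 26.40559196472168) [ 0.6012 -0.2556  0.065 ]
[256.858122   191.03221385] [ 235  170   44   43 1459] ((256.7373962402344, 190.9028778076172), 21.82065200805664) [ 0.5277 -0.3878  0.065 ]
[ 93.17041119 236.95888088] [  65  211   57   53 2359] ((93.0, 237.5), 29.770050048828125) [ 0.3976 -0.2283  0.065 ]
```

View pics/w1.png

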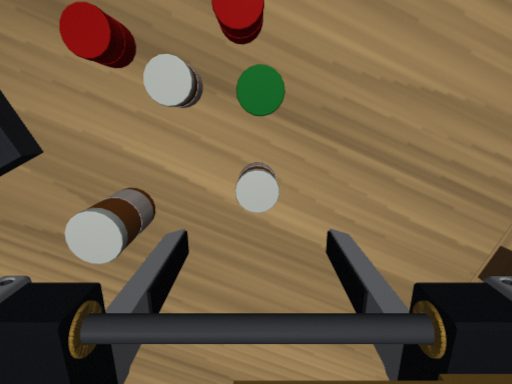

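The wrist view confirms jar_b: a white lid at (257,191) with a short body. jar_a is at (167,79), the green at (260,90), the reds at the top and the tall jar at (95,235). The positions agree with the top view within 1 mm, so I grasp.

```bash
python3 -m jog '[0,0,0.94,0,0,0,-1, 0,0,0.94,0,0,0,-1, 0,0,0.94,0,0,0,-1, 0,0,0.94,0,0,0,-1, 0,0,0.94,0,0,0,-1]'
python3 -m jog '[0,0,0.94,0,0,0,-1, 0,0,0,0,0,0,-1, 0,0,0,0,0,0,1, 0,0,0,0,0,0,1, 0,0,0,0,0,0,1]'
python3 -m jog '[0,0,0,0,0,0,1, 0,0,0,0,0,0,1]'
```

```text
time_s: 2.4
eef_pos: [0.5265, -0.3902, 0.0804]
eef_rot: [-180.0, 0.0, 22.8]
ft_force: [0.8, 0.6, -0.7]
finger_gap: 0.0937
finger_force: 0.0
time_s: 3.02
eef_pos: [0.5287, -0.3901, 0.0548]
eef_rot: [179.9, -0.1, 22.9]
ft_force: [-0.2, -0.6, 0.6]
finger_gap: 0.0674
finger_force: 0.0
time_s: 3.28
eef_pos: [0.5281, -0.3893, 0.0536]
eef_rot: [180.0, -0.0, 22.9]
ft_force: [-1.1, 1.1, 1.3]
finger_gap: 0.0493
finger_force: 30.0
```

```bash
python3 -m jog '[0,0,-0.5,0,0,0,1, 0,0,-1,0,0,0,1, 0,0,-1,0,0,0,1, 0,0,-1,0,0,0,1, 0,0,-1,0,0,0,1]'
python3 -m jog '[0,0,-0.5,0,0,0,1, 0,0,0,0,0,0,1]'
python3 -c "
from h import *
go(.39,-.099,.204,49.7)"
```

```text
time_s: 3.9
eef_pos: [0.5279, -0.3894, 0.19]
eef_rot: [180.0, -0.0, 22.9]
ft_force: [0.2, 0.1, -1.3]
finger_gap: 0.0494
finger_force: 30.0
time_s: 4.15
eef_pos: [0.5286, -0.39, 0.2049]
eef_rot: [179.8, -0.1, 22.9]
ft_force: [-0.0, -0.4, -2.4]
finger_gap: 0.0496
finger_force: 30.0
turn [ 0.02 -0.   -3.12] shift [ 4.41 -9.8   0.03]
```

```bash
python3 -m jog '[0,0,0,0,0,-0.78,1, 0,0,0,0,0,-0.78,1, 0,0,0,0,0,-0.78,1, 0,0,0,0,0,-0.78,1, 0.2,-0.45,0,0,0,0,1]'
python3 -m jog '[0.4,-0.9,0,0,0,0,1, 0.4,-0.9,0,0,0,0,1, 0.4,-0.9,0,0,0,0,1, 0.4,-0.9,0,0,0,0,1, 0.4,-0.9,0,0,0,0,1]'
python3 -m jog '[0.4,-0.9,0,0,0,0,1, 0.4,-0.9,0,0,0,0,1, 0.4,-0.9,0,0,0,0,1, 0.4,-0.9,0,0,0,0,1, 0.4,-0.9,0,0,0,0,1]'
python3 -m jog '[0.2,-0.35,0,0,0,0,1, 0,0,0,0,0,0,1, 0,0,0,0,0,0,1]'
python3 - <<'E'
from h import *
im,c=snap('wrist','w2')
print(proj(c,[[.455,-.023,.112],[.455,-.023,.0]]))
E
```

```text
time_s: 4.78
eef_pos: [0.5206, -0.3755, 0.201]
eef_rot: [-179.8, -0.0, 49.6]
ft_force: [0.4, 0.7, -1.9]
finger_gap: 0.0499
finger_force: 30.0
time_s: 5.4
eef_pos: [0.4558, -0.2409, 0.2022]
eef_rot: [-179.9, -0.0, 49.6]
ft_force: [-0.3, -0.5, -1.4]
finger_gap: 0.0494
finger_force: 30.0
time_s: 6.02
eef_pos: [0.3914, -0.1081, 0.2022]
eef_rot: [-179.9, 0.0, 49.6]
ft_force: [0.3, 0.4, -1.5]
finger_gap: 0.05
finger_force: 30.0
time_s: 6.4
eef_pos: [0.3894, -0.0992, 0.2033]
eef_rot: [180.0, 0.0, 49.7]
ft_force: [0.8, -0.4, -1.8]
finger_gap: 0.05
finger_force: 30.0
[[258.01286644  93.00671921]
 [257.62414528  99.95782342]]
```

View pics/w2.png

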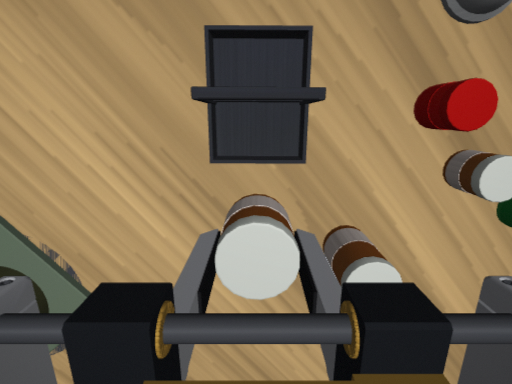

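The wrist view shows the empty caddy, almost square to the tool. Its rim runs from (205,26) to (312,26) and from (210,163) to (306,163), and the bar spans columns 192 to 326 near row 94. Jar_b is held upright. Now I measure the caddy.

```bash
python3 - <<'E'
from h import *
im=cv2.imread('pics/w2.png')[:,:,::-1]; c=cam('wrist',env.get_obs())
m=im.max(2)<80; m[:15]=0; m[180:]=0; m[:,:180]=0; m[:,340:]=0
b=max(blobs(m),key=lambda q:q[1][4])[2]; b=cv2.morphologyEx(b.astype(np.uint8),cv2.MORPH_CLOSE,np.ones((7,7)))
row=lambda r:(np.nonzero(b[r])[0][[0,-1]])
wid=b.sum(1); br=np.nonzero(wid>122)[0]; print('bar rows',br[[0,-1]],row(br.mean().astype(int)))
rs=np.r_[40:80:5,110:155:5]
E=np.array([row(r) for r in rs]); mid=cast(c,np.c_[E.mean(1),rs],.038)
print('midline',mid[[0,-1]].round(4)); w=[np.linalg.norm(np.diff(cast(c,[[e[0],r],[e[1],r]],.038),axis=0)) for e,r in zip(E,rs)]; print('wid',np.round(w,4))
d=mid[0]-mid[-1]; print('yaw midline',np.degrees(np.arctan2(d[1],d[0])))
# bar: top-face corner ends, z .117; center
xs=np.nonzero(wid>0)[0]; print('rows',xs[[0,-1]])
L=[]
for x in range(198,320,6):
    col=im[:,x].max(1) if im.ndim==4 else im[60:130,x].astype(int).max(1)
f=cast(c,[[np.mean(row(31)),xs[0]],[np.mean(row(155)),xs[-1]]],.038); print('far,near rim',f.round(4),np.linalg.norm(f[0]-f[1]),f.mean(0))
r0=int(br.mean()); bb=cast(c,[[row(r0)[0],br.mean()],[row(r0)[1]+1,br.mean()]],.117); print('bar',bb.round(4),bb.mean(0),np.linalg.norm(bb[0]-bb[1]))
d=bb[1]-bb[0];print(np.degrees(np.arctan2(d[1],d[0])))
sl=[(x,np.nonzero(b[60:130,x])[0]+60) for x in (194,200,205,313,318,324)]; print([(x,v[[0,-1]]) for x,v in sl if len(v)])
E
```

```text
bar rows [ 88 100] [192 324]
midline [[ 0.4917  0.0196  0.038 ]
 [ 0.4189 -0.0653  0.038 ]]
wid [0.1087 0.1092 0.1076 0.1081 0.1086 0.108  0.1085 0.1079 0.1082 0.1087
 0.1092 0.1075 0.108  0.1085 0.1091 0.1073 0.1079]
yaw midline 49.38479216503488
rows [ 25 162]
far,near rim [[ 0.5005  0.03    0.038 ]
 [ 0.41   -0.0758  0.038 ]] 0.13916695336994206 [ 0.45526332 -0.0229027   0.038     ]
bar [[ 0.4132  0.011   0.117 ]
 [ 0.4961 -0.0595  0.117 ]] [ 0.45462551 -0.02424678  0.117     ] 0.10878055898240199
-40.38397467485869
[(194, array([87, 99])), (200, array([ 87, 100])), (205, array([ 87, 102])), (313, array([ 88, 101])), (318, array([ 88, 101])), (324, array([88, 99]))]
```

```bash
python3 -m jog '[0.74,0.01,0,0,0,0,1, 0.74,0.01,0,0,0,0,1, 0.74,0.01,0,0,0,0,1, 0,0,0,0,0,0,1, 0,0,0,0,0,0,1]'
python3 -m jog '[0,0,0.9,0,0,0,1, 0,0,0.9,0,0,0,1, 0,0,0.9,0,0,0,1, 0,0,0.9,0,0,0,1, 0,0,0.7,0,0,0,1]'
python3 -m jog '[0,0,0.3,0,0,0,1, 0,0,0,0,0,0,1, 0,0,0,0,0,0,1]'
```

```text
time_s: 7.08
eef_pos: [0.4326, -0.0491, 0.203]
eef_rot: [-180.0, 0.0, 49.7]
ft_force: [-0.8, -0.0, -1.5]
finger_gap: 0.0493
finger_force: 30.0
time_s: 7.7
eef_pos: [0.432, -0.0492, 0.0732]
eef_rot: [-180.0, 0.0, 49.6]
ft_force: [-0.9, -1.1, -2.0]
finger_gap: 0.0497
finger_force: 30.0
time_s: 8.07
eef_pos: [0.4336, -0.0489, 0.0662]
eef_rot: [179.9, -0.0, 49.7]
ft_force: [0.7, -0.3, -1.6]
finger_gap: 0.0495
finger_force: 30.0
```

```bash
python3 -m jog '[0,0,0.13,0,0,0,1, 0,0,0.1,0,0,0,1, 0,0,0,0,0,0,1, 0,0,0,0,0,0,1]'
```

```text
time_s: 8.57
eef_pos: [0.4328, -0.0484, 0.0583]
eef_rot: [-180.0, 0.0, 49.7]
ft_force: [0.3, 0.4, -1.3]
finger_gap: 0.0499
finger_force: 30.0
```

```bash
python3 -m jog '[0,0,0.02,0,0,0,1, 0,0,0,0,0,0,-0.5, 0,0,0,0,0,0,-0.5, 0,0,0,0,0,0,-0.5]'
python3 -m jog '[0,0,-0.4,0,0,0,-0.5, 0,0,-1,0,0,0,-0.5, 0,0,-1,0,0,0,-1, 0,0,-1,0,0,0,-1, 0,0,-0.8,0,0,0,-1]'
python3 -m jog '[0,0,-0.8,0,0,0,-1, 0,0,0,0,0,0,-1]'
python3 - <<'E'
from h import *
go(.6012,-.2557,.2,100)
im,c=snap('wrist','w3')
i=im.astype(int); m=(i.min(2)>120)&(i.max(2)-i.min(2)<32)
for p,s,mm in blobs(m,300):print(p,s,cast(c,p,.069)[0].round(4))
E
```

```text
time_s: 9.07
eef_pos: [0.433, -0.0485, 0.0579]
eef_rot: [180.0, -0.0, 49.7]
ft_force: [0.1, -0.5, 0.1]
finger_gap: 0.07
finger_force: 0.0
time_s: 9.7
eef_pos: [0.4333, -0.0485, 0.1861]
eef_rot: [179.9, -0.1, 49.7]
ft_force: [-0.3, -0.0, -0.7]
finger_gap: 0.0932
finger_force: 0.0
time_s: 9.95
eef_pos: [0.4345, -0.0489, 0.2105]
eef_rot: [179.7, -0.1, 49.7]
ft_force: [1.1, 0.5, 0.2]
finger_gap: 0.0939
finger_force: 0.0
turn [ 0.04  0.   -5.85] shift [-7.75  4.27  0.35]
[485.79078456  30.18306351] [467  15  37  32 803] [ 0.7041 -0.0673  0.069 ]
[254.5741891  195.87094548] [ 232  179   46   38 1449] [ 0.4315 -0.0492  0.069 ]
[479.9505988  234.35254491] [ 459  215   43   40 1336] [ 0.5993 -0.2525  0.069 ]
[357.04395604 349.70989011] [336 344  41  14 455] [ 0.3981 -0.2948  0.069 ]
```

View pics/w3.png

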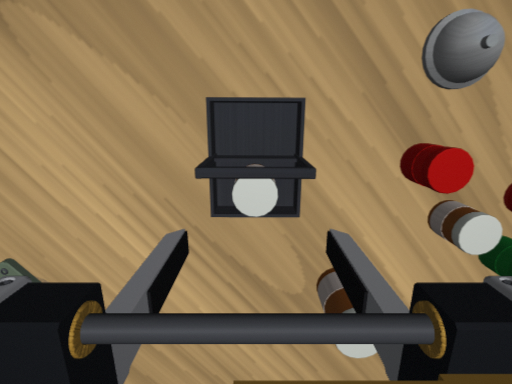

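Jar_b's lid is at (255,196), upright in the near compartment. Now jar_a.

```bash
python3 -m jog '[0,0,0,0,0,-0.84,-1, 0,0,0,0,0,-0.84,-1, 0,0,0,0,0,-0.84,-1, 0,0,0,0,0,-0.84,-1, 0,0,0,0,0,-0.84,-1]'
python3 -m jog '[0,0,0,0,0,-0.84,-1, 0,0,0,0,0,-0.84,-1, -0.7,0.4,0,0,0,0,-1, -0.8,0.43,0,0,0,0,-1, -0.8,0.43,0,0,0,0,-1]'
python3 -m jog '[-0.8,0.43,0,0,0,0,-1, -0.8,0.43,0,0,0,0,-1, -0.8,0.43,0,0,0,0,-1, -0.8,0.43,0,0,0,0,-1, -0.8,0.43,0,0,0,0,-1]'
python3 -m jog '[-0.8,0.43,0,0,0,0,-1, -0.65,0.4,0,0,0,0,-1, 0,0,0,0,0,0,-1, 0,0,0,0,0,0,-1]'
python3 - <<'E'
from h import *
im,c=snap('wrist','w4')
i=im.astype(int); m=(i.min(2)>120)&(i.max(2)-i.min(2)<32)
for p,s,mm in blobs(m,300):print(p,s,cast(c,p,.065)[0].round(4))
go(.6012,-.2557,.0536,100)
E
```

```text
time_s: 10.62
eef_pos: [0.4317, -0.048, 0.2061]
eef_rot: [-179.8, -0.0, 86.1]
ft_force: [0.0, 0.6, -0.7]
finger_gap: 0.0941
finger_force: 0.0
time_s: 11.25
eef_pos: [0.4817, -0.1097, 0.2061]
eef_rot: [-179.9, -0.1, 100.3]
ft_force: [0.2, -0.8, -0.3]
finger_gap: 0.0941
finger_force: 0.0
time_s: 11.88
eef_pos: [0.5666, -0.2164, 0.2057]
eef_rot: [-179.9, -0.1, 100.2]
ft_force: [0.1, 0.1, -0.6]
finger_gap: 0.094
finger_force: 0.0
time_s: 12.38
eef_pos: [0.5983, -0.2536, 0.2064]
eef_rot: [-179.9, -0.1, 100.3]
ft_force: [-0.4, -0.9, 0.0]
finger_gap: 0.0938
finger_force: 0.0
[410.23766816  46.73542601] [395  28  27  38 669] [ 0.7164 -0.0839  0.065 ]
[ 72.53876202 163.01802885] [  40  131   66   65 3328] [ 0.3982 -0.2549  0.065 ]
[258.9112801  196.24207858] [ 236  175   46   44 1578] [ 0.6006 -0.2557  0.065 ]
turn [-0.01 -0.01  0.03] shift [-0.09  0.08  5.11]
```

```bash
python3 -m jog '[-0.08,0.08,0.9,0,0,0,-1, 0,0,0.9,0,0,0,-1, 0,0,0.9,0,0,0,-1, 0,0,0.9,0,0,0,-1, 0,0,0.9,0,0,0,-1]'
python3 -m jog '[0,0,0.58,0,0,0,-1, 0,0,0,0,0,0,-1, 0,0,0,0,0,0,1, 0,0,0,0,0,0,1, 0,0,0,0,0,0,1]'
python3 -m jog '[0,0,0,0,0,0,1, 0,0,0,0,0,0,1]'
python3 -m jog '[0,0,-0.5,0,0,0,1, 0,0,-1,0,0,0,1, 0,0,-1,0,0,0,1, 0,0,-1,0,0,0,1, 0,0,-1,0,0,0,1]'
python3 -m jog '[0,0,-0.6,0,0,0,1, 0,0,0,0,0,0,1]'
python3 - <<'E'
from h import *
d=np.array([np.cos(np.radians(49.5)),np.sin(np.radians(49.5))])*.034
t=np.array([.4552,-.0233])+d; print(t); go(*t,.207,49.6)
E
```

```text
time_s: 13.05
eef_pos: [0.6016, -0.2555, 0.0722]
eef_rot: [-180.0, -0.0, 100.3]
ft_force: [-1.3, 0.4, -0.0]
finger_gap: 0.0942
finger_force: 0.0
time_s: 13.68
eef_pos: [0.6028, -0.2569, 0.0565]
eef_rot: [179.9, 0.1, 100.3]
ft_force: [0.0, -0.2, -0.3]
finger_gap: 0.0677
finger_force: 0.0
time_s: 13.92
eef_pos: [0.6019, -0.2566, 0.0556]
eef_rot: [-180.0, 0.0, 100.3]
ft_force: [-0.9, 0.2, 1.6]
finger_gap: 0.0494
finger_force: 30.0
time_s: 14.55
eef_pos: [0.6021, -0.2563, 0.192]
eef_rot: [180.0, 0.0, 100.3]
ft_force: [-0.2, 0.1, -1.2]
finger_gap: 0.0495
finger_force: 30.0
time_s: 14.8
eef_pos: [0.6031, -0.257, 0.2105]
eef_rot: [179.8, 0.1, 100.3]
ft_force: [0.1, 0.2, -2.2]
finger_gap: 0.0494
finger_force: 30.0
[0.47728123 0.0025538 ]
turn [0.03 0.01 5.89] shift [ 3.87 -8.8   0.12]
```

```bash
python3 -m jog '[0,0,0,0,0,0.84,1, 0,0,0,0,0,0.84,1, 0,0,0,0,0,0.84,1, 0,0,0,0,0,0.84,1, 0,0,0,0,0,0.84,1]'
python3 -m jog '[0,0,0,0,0,0.84,1, 0,0,0,0,0,0.84,1, 0.2,-0.45,0,0,0,0,1, 0.4,-0.9,0,0,0,0,1, 0.4,-0.9,0,0,0,0,1]'
python3 -m jog '[0.4,-0.9,0,0,0,0,1, 0.4,-0.9,0,0,0,0,1, 0.4,-0.9,0,0,0,0,1, 0.4,-0.9,0,0,0,0,1, 0.4,-0.9,0,0,0,0,1]'
python3 -m jog '[0.4,-0.9,0,0,0,0,1, 0.4,-0.9,0,0,0,0,1, 0.07,-0.25,0,0,0,0,1, 0,0,0,0,0,0,1, 0,0,0,0,0,0,1]'
python3 -c "
from h import *
go(.4773,.0026,.06,49.6)"
```

```text
time_s: 15.42
eef_pos: [0.6011, -0.2558, 0.2059]
eef_rot: [-179.8, -0.0, 63.9]
ft_force: [-0.1, 0.3, -1.7]
finger_gap: 0.0495
finger_force: 30.0
time_s: 16.05
eef_pos: [0.5686, -0.1882, 0.207]
eef_rot: [-179.8, 0.0, 49.9]
ft_force: [0.2, -0.0, -1.7]
finger_gap: 0.0494
finger_force: 30.0
time_s: 16.68
eef_pos: [0.504, -0.0551, 0.2073]
eef_rot: [-179.9, 0.0, 49.9]
ft_force: [0.6, 1.1, -1.4]
finger_gap: 0.0493
finger_force: 30.0
time_s: 17.3
eef_pos: [0.4761, 0.0021, 0.2083]
eef_rot: [180.0, 0.0, 49.7]
ft_force: [0.1, -0.1, -1.9]
finger_gap: 0.0495
finger_force: 30.0
turn [0.   0.   0.01] shift [0.04 0.02 4.94]
```

```bash
python3 -m jog '[0.03,0,0.9,0,0,0,1, 0,0,0.9,0,0,0,1, 0,0,0.9,0,0,0,1, 0,0,0.9,0,0,0,1, 0,0,0.9,0,0,0,1]'
python3 -m jog '[0,0,0.3,0,0,0,1, 0,0,0.1,0,0,0,1, 0,0,0,0,0,0,1, 0,0,0,0,0,0,1]'
```

```text
time_s: 17.92
eef_pos: [0.4771, 0.0025, 0.0725]
eef_rot: [180.0, -0.0, 49.7]
ft_force: [0.6, 0.1, -2.2]
finger_gap: 0.0494
finger_force: 30.0
time_s: 18.42
eef_pos: [0.4774, 0.0033, 0.0624]
eef_rot: [179.9, -0.1, 49.7]
ft_force: [0.0, 0.6, -2.0]
finger_gap: 0.0495
finger_force: 30.0
```

```bash
python3 -m jog '[0,0,0.08,0,0,0,1, 0,0,0,0,0,0,1, 0,0,0,0,0,0,-0.5, 0,0,0,0,0,0,-0.5, 0,0,0,0,0,0,-0.5]'
python3 -m jog '[0,0,-0.4,0,0,0,-0.5, 0,0,-1,0,0,0,-0.5, 0,0,-1,0,0,0,-0.5, 0,0,-1,0,0,0,-0.5, 0,0,-1,0,0,0,-0.5]'
python3 -m jog '[-0.9,0,-0.3,0,0,0,-0.5, -0.9,0,0,0,0,0,-0.5, -0.9,0,0,0,0,0,-0.5, -0.9,0,0,0,0,0,-0.5, 0,0,0,0,0,0,-0.5]'
python3 - <<'E'
from h import *
im,c=snap('wrist','w5'); i=im.astype(int); m=(i.min(2)>120)&(i.max(2)-i.min(2)<32)
for p,s,mm in blobs(m,300):print(p,s,cast(c,p,.069)[0].round(4))
print(env.get_obs()['eef_pos'],proj(c,[.4552,-.0235,.117]))
E
```

```text
time_s: 19.05
eef_pos: [0.4763, 0.0035, 0.059]
eef_rot: [-180.0, 0.0, 49.7]
ft_force: [0.1, -0.7, 0.0]
finger_gap: 0.0699
finger_force: 0.0
time_s: 19.68
eef_pos: [0.4764, 0.0035, 0.1929]
eef_rot: [179.9, -0.0, 49.7]
ft_force: [0.2, 0.2, 0.1]
finger_gap: 0.07
finger_force: 0.0
time_s: 20.3
eef_pos: [0.4061, -0.0797, 0.2007]
eef_rot: [179.9, -0.0, 49.6]
ft_force: [-0.3, 0.0, 0.3]
finger_gap: 0.0702
finger_force: 0.0
[257.15164645  84.55632582] [ 231   57   53   56 2308] [0.4782 0.0048 0.069 ]
[256.94534945 156.51445087] [ 233  132   49   50 1903] [ 0.4334 -0.0474  0.069 ]
[ 0.40672044 -0.07911244  0.20067147] [[258.27150866 125.52064625]]
```

View pics/w5.png

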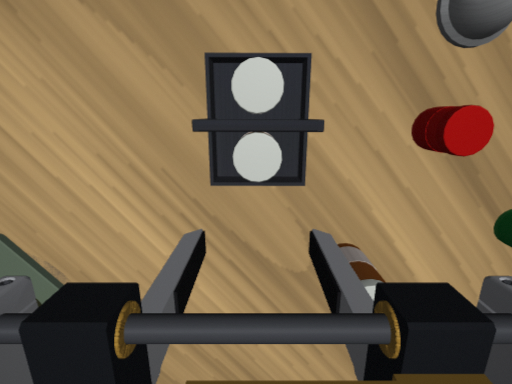

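Both lids, (257,85) and (257,157), sit centred in their compartments. Next is the bar grasp at yaw 139.6, with a cross-check of the hook from two views.

```bash
python3 - <<'E'
from h import *
c,s=cam('top'),cam('side')
sd=cv2.imread('pics/side0.png'); i=sd.astype(int)
for n,X in dict(tip=[.5292,.156,.21],seat=[.549,.196,.204],top=[.592,.285,.2],foot=[.592,.285,.004]).items(): print(n,proj(s,X).round(1))
print(tri(c,(190.7,216.1),s,(239,227)))
go(.4549,-.0238,.20,139.6)
E
python3 -m jog '[0,0,0,0,0,-0.95,-0.5, 0,0,0,0,0,-0.95,-0.5, 0,0,0,0,0,-0.95,-0.5, 0,0,0,0,0,-0.95,-0.5, 0,0,0,0,0,-0.95,-0.5]'
python3 -m jog '[0,0,0,0,0,-0.95,-0.5, 0,0,0,0,0,-0.95,-0.5, 0,0,0,0,0,-0.95,-0.5, 0,0,0,0,0,-0.95,-0.5, 0,0,0,0,0,-0.95,-0.5]'
python3 -m jog '[0,0,0,0,0,-0.97,-0.5, 0,0,0,0,0,0,-0.5, 0,0,0,0,0,0,-0.5]'
python3 -c "
from h import *
go(.4549,-.0238,.1255,139.6)"
```

```text
tip [[240.6 222.8]]
seat [[224.5 233.5]]
top [[186.5 256. ]]
foot [[196.  307.4]]
[0.53045842 0.15996065 0.19925513]
turn [ 1.000e-02  0.000e+00 -1.047e+01] shift [-0.03  2.44  0.02]
time_s: 20.98
eef_pos: [0.4074, -0.0781, 0.2003]
eef_rot: [180.0, -0.0, 90.9]
ft_force: [0.0, 0.9, -1.0]
finger_gap: 0.0708
finger_force: 0.0
time_s: 21.6
eef_pos: [0.4073, -0.078, 0.2003]
eef_rot: [180.0, 0.0, 131.7]
ft_force: [-0.6, 0.8, -0.7]
finger_gap: 0.0703
finger_force: 0.0
time_s: 21.98
eef_pos: [0.4069, -0.0785, 0.2001]
eef_rot: [180.0, 0.0, 139.6]
ft_force: [-0.4, 0.5, -0.3]
finger_gap: 0.0707
finger_force: 0.0
turn [0. 0. 0.] shift [-0.04  2.42  2.49]
```

```bash
python3 -m jog '[-0.02,0.8,0,0,0,0,-0.5, -0.02,0.8,0,0,0,0,-0.5, 0,0.82,0,0,0,0,-0.5, 0,0,0,0,0,0,-0.5, 0,0,0,0,0,0,-0.5]'
python3 -m jog '[0,0,0.8,0,0,0,-0.5, 0,0,0.8,0,0,0,-0.5, 0,0,0.8,0,0,0,-0.5, 0,0,0.07,0,0,0,-0.5, 0,0,0,0,0,0,-0.5]'
python3 -c "
from h import *
go(.4549,-.0238,.1255,139.6)"
```

```text
time_s: 22.6
eef_pos: [0.454, -0.0245, 0.1998]
eef_rot: [-180.0, -0.0, 139.7]
ft_force: [-0.2, 0.5, -0.1]
finger_gap: 0.0704
finger_force: 0.0
time_s: 23.22
eef_pos: [0.4546, -0.0248, 0.1264]
eef_rot: [180.0, 0.0, 139.7]
ft_force: [0.3, -0.3, 0.7]
finger_gap: 0.0704
finger_force: 0.0
turn [0.   0.   0.01] shift [0.01 0.03 0.03]
```

```bash
python3 -m jog '[0,0,0.01,0,0,0,1, 0,0,0,0,0,0,1, 0,0,0,0,0,0,1, 0,0,0,0,0,0,1, 0,0,0,0,0,0,1]'
python3 -m jog '[0,0,0,0,0,0,1, 0,0,0,0,0,0,1, 0,0,-0.2,0,0,0,1, 0,0,-0.4,0,0,0,1, 0,0,-0.5,0,0,0,1]'
python3 -m jog '[0,0,-0.7,0,0,0,1, 0,0,-0.7,0,0,0,1, 0,0,-0.7,0,0,0,1, 0,0,-0.6,0,0,0,1, 0,0,-0.4,0,0,0,1]'
python3 -m jog '[0,0,-0.2,0,0,0,1, 0,0,0,0,0,0,1, 0,0,0,0,0,0,1]'
python3 - <<'E'
from h import *
p=np.array([.592,.285]);t=np.radians(64); s=p-.1*np.array([np.cos(t),np.sin(t)]); print(s); go(*s,.258,154)
im,c=snap('wrist','w6'); im2,_=snap('side','s6')
cv2.imwrite('pics/both.png',np.hstack([im[:,56:456],im2[60:444,100:500][:384]] if im2[60:].shape[0]==384 else [im[:,56:456],im2[:,100:500]])[:,:,::-1])
E
```

```text
time_s: 23.85
eef_pos: [0.4544, -0.0243, 0.1256]
eef_rot: [180.0, 0.0, 139.7]
ft_force: [-0.1, -0.5, 0.7]
finger_gap: 0.0243
finger_force: 0.0
time_s: 24.48
eef_pos: [0.4537, -0.0242, 0.1588]
eef_rot: [-179.9, -0.1, 139.7]
ft_force: [-0.4, -0.7, -6.5]
finger_gap: 0.0096
finger_force: 30.0
time_s: 25.1
eef_pos: [0.4548, -0.0245, 0.2533]
eef_rot: [179.9, 0.1, 139.7]
ft_force: [0.4, 0.1, -6.5]
finger_gap: 0.0096
finger_force: 30.0
time_s: 25.48
eef_pos: [0.4538, -0.0242, 0.2567]
eef_rot: [-180.0, -0.1, 139.7]
ft_force: [0.9, -0.7, -5.7]
finger_gap: 0.0096
finger_force: 30.0
[0.54816289 0.1951206 ]
turn [-0.   -0.01 -1.66] shift [ 0.38  7.95 -0.04]
```

View pics/both.png

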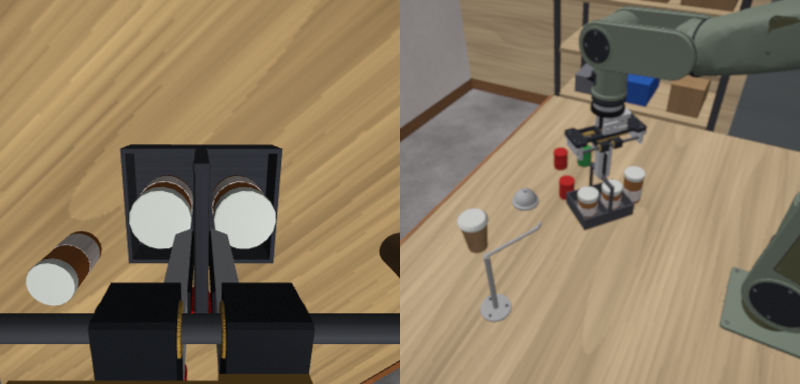

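The caddy is lifted level with both jars upright. The prong has to pass between the jar tops and the bar, so I travel at a caddy height of about 117 mm: 10 mm below it is clear, and 10 mm above the bent tip.

```bash
python3 -m jog '[0,0,0.1,0,0,-0.4,1, 0,0,0.1,0,0,-0.42,1, 0,0,0.1,0,0,-0.42,1, 0,0,0.1,0,0,-0.42,1, 0,0,0.07,0,0,0,1]'
python3 -m jog '[0.1,0.4,0,0,0,0,1, 0.1,0.7,0,0,0,0,1, 0.1,0.7,0,0,0,0,1, 0.08,0.4,0,0,0,0,1, 0,0.2,0,0,0,0,1]'
python3 -m jog '[0,0,0,0,0,0,1, 0,0,0,0,0,0,1, 0,0,0,0,0,0,1]'
python3 - <<'E'
from h import *
go(.5482,.1951,.2426,154)
im,c=snap('wrist','w7'); t,_=snap('top','t7'); s,_=snap('side','s7')
cv2.imwrite('pics/both2.png',np.hstack([im[:,56:456],s[100:292,160:360].repeat(2,0).repeat(2,1)])[:,:,::-1])
print(proj(c,[[.5292,.156,.214],[.592,.285,.2]]))
E
```

```text
time_s: 26.2
eef_pos: [0.4541, -0.0242, 0.2428]
eef_rot: [-180.0, -0.1, 153.9]
ft_force: [0.0, -0.3, -5.7]
finger_gap: 0.0099
finger_force: 30.0
time_s: 26.82
eef_pos: [0.4758, 0.0463, 0.2434]
eef_rot: [180.0, -0.0, 154.0]
ft_force: [0.1, 0.3, -6.0]
finger_gap: 0.0097
finger_force: 30.0
time_s: 27.2
eef_pos: [0.4757, 0.0449, 0.2435]
eef_rot: [-180.0, -0.0, 153.9]
ft_force: [0.8, 0.6, -6.9]
finger_gap: 0.0096
finger_force: 30.0
turn [-0.   -0.   -0.01] shift [0.02 5.56 0.03]
[[426.83823033 232.82826073]
 [603.05842454 225.25363434]]
```

View pics/both2.png

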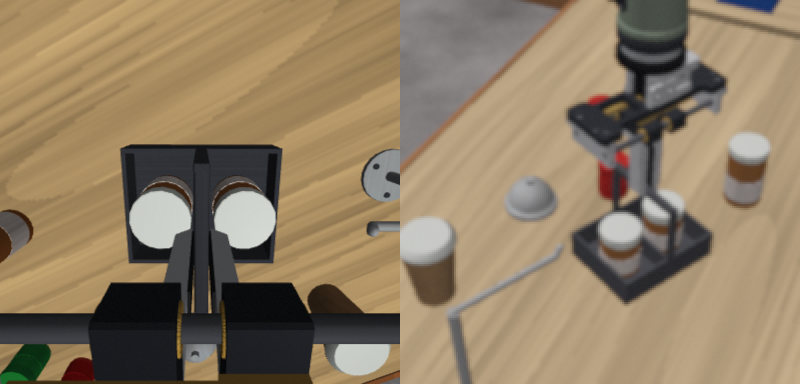

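The wrist view shows the prong tip at (428,228), against a predicted (427,233), so I shift about 2 mm along tool +x. The jars are upright and the caddy is level. I slide along the prong.

```bash
python3 -m jog '[0.03,0.3,0,0,0,0,1, 0.03,0.5,0,0,0,0,1, 0.03,0.5,0,0,0,0,1, 0,0.5,0,0,0,0,1, 0,0.5,0,0,0,0,1]'
python3 -m jog '[0,0.5,0,0,0,0,1, 0,0.5,0,0,0,0,1, 0,0.4,0,0,0,0,1, 0,0.3,0,0,0,0,1, 0,0,0,0,0,0,1]'
python3 -c "
from h import *
go(.5482,.1951,.2426,154)
im,c=snap('wrist','w8');print(proj(c,[[.5292,.156,.2],[.592,.285,.2]]))"
```

```text
time_s: 27.98
eef_pos: [0.5041, 0.1099, 0.2434]
eef_rot: [180.0, -0.0, 154.0]
ft_force: [0.6, -0.2, -6.1]
finger_gap: 0.0096
finger_force: 30.0
time_s: 28.6
eef_pos: [0.5262, 0.1549, 0.2434]
eef_rot: [180.0, -0.0, 154.0]
ft_force: [0.3, 0.1, -6.6]
finger_gap: 0.0094
finger_force: 30.0
turn [ 0. -0.  0.] shift [-0.07  1.53  0.03]
[[259.41487785 229.38196561]
 [444.95274505 229.16634617]]
```

View pics/w8.png

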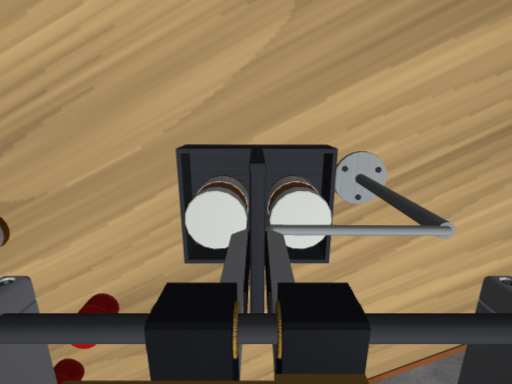

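The prong lies along row 230 over the jar lids, from the post top at (445,230) to behind the bar at column 258, as predicted. I finish the slide and lower.

```bash
python3 -m jog '[-0.02,0.4,0,0,0,0,1, 0,0.5,0,0,0,0,1, 0,0.4,0,0,0,0,1, 0,0.23,0,0,0,0,1, 0,0,0,0,0,0,1]'
python3 -m jog '[0,0,0.2,0,0,0,1, 0,0,0.2,0,0,0,1, 0,0,0.15,0,0,0,1, 0,0,0.05,0,0,0,1, 0,0,0,0,0,0,1]'
```

```text
time_s: 29.28
eef_pos: [0.5468, 0.196, 0.2433]
eef_rot: [-180.0, -0.0, 154.0]
ft_force: [0.3, 0.1, -6.1]
finger_gap: 0.0095
finger_force: 30.0
time_s: 29.9
eef_pos: [0.5466, 0.1953, 0.2253]
eef_rot: [-180.0, -0.0, 154.0]
ft_force: [-0.2, -1.3, -6.1]
finger_gap: 0.0094
finger_force: 30.0
```

```bash
python3 -m jog '[0,0,0.03,0,0,0,1, 0,0,0.03,0,0,0,1, 0,0,0,0,0,0,1]'
python3 -m jog '[0,0,0.02,0,0,0,1, 0,0,0,0,0,0,1, 0,0,0,0,0,0,1]'
```

```text
time_s: 30.28
eef_pos: [0.5466, 0.1953, 0.2236]
eef_rot: [-180.0, -0.0, 154.0]
ft_force: [-0.3, 1.6, -6.2]
finger_gap: 0.0093
finger_force: 30.0
time_s: 30.65
eef_pos: [0.5467, 0.1954, 0.2231]
eef_rot: [180.0, 0.0, 154.0]
ft_force: [-0.1, 0.0, -6.1]
finger_gap: 0.0096
finger_force: 30.0
```

```bash
python3 -m jog '[0,0,0.03,0,0,0,1, 0,0,0,0,0,0,1, 0,0,0,0,0,0,1]'
python3 -m jog '[0,0,0.03,0,0,0,1, 0,0,0,0,0,0,1, 0,0,0,0,0,0,1]'
```

```text
time_s: 31.02
eef_pos: [0.5468, 0.1954, 0.2224]
eef_rot: [180.0, 0.0, 154.0]
ft_force: [0.1, -0.7, -4.4]
finger_gap: 0.0098
finger_force: 30.0
time_s: 31.4
eef_pos: [0.5469, 0.1954, 0.2223]
eef_rot: [180.0, 0.0, 154.0]
ft_force: [-2.5, -1.6, 2.6]
finger_gap: 0.0096
finger_force: 30.0
```

Contact is made: the load has gone from the wrist to the hook. I release gently with a partial opening so the fingers miss the bent tip.

```bash
python3 -m jog '[0,0,-0.02,0,0,0,1, 0,0,0,0,0,0,0.7, 0,0,0,0,0,0,0.7, 0,0,0,0,0,0,0.6, 0,0,0,0,0,0,0.5]'
python3 -m jog '[0,0,0,0,0,0,0.5, 0,0,-0.2,0,0,0,0.5, 0,0,-0.5,0,0,0,0.5, 0,0,-0.8,0,0,0,0.5, 0,0,-0.8,0,0,0,0.5]'
python3 -m jog '[0,0,-0.8,0,0,0,0.5, 0,0,-0.6,0,0,0,0.5, 0,0,0,0,0,0,0.5, 0,0,0,0,0,0,0.5]'
python3 - <<'E'
from h import *
im,c=snap('wrist','w9'); s,_=snap('side','s9')
cv2.imwrite('pics/both3.png',np.hstack([im[:,56:456],s[150:342,130:330].repeat(2,0).repeat(2,1)])[:,:,::-1])
E
```

```text
time_s: 32.02
eef_pos: [0.5468, 0.1954, 0.2219]
eef_rot: [180.0, 0.0, 154.0]
ft_force: [-0.2, -0.4, -0.9]
finger_gap: 0.0231
finger_force: 0.0
time_s: 32.65
eef_pos: [0.547, 0.1954, 0.2929]
eef_rot: [180.0, 0.1, 154.0]
ft_force: [-0.4, 0.1, 0.2]
finger_gap: 0.0236
finger_force: 0.0
time_s: 33.15
eef_pos: [0.5463, 0.1953, 0.3321]
eef_rot: [-180.0, -0.1, 154.0]
ft_force: [0.5, -1.1, 0.2]
finger_gap: 0.0234
finger_force: 0.0
```

View pics/both3.png

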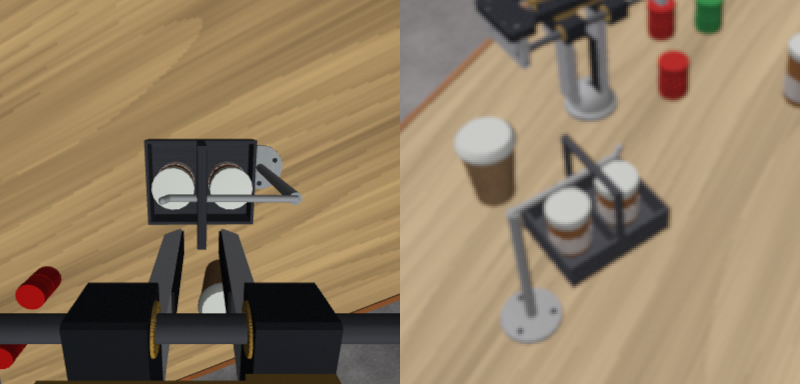

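The caddy hangs on the prong with both jars upright. I check tilt and stillness before handing in.

```bash
python3 -m jog '[0,0,0,0,0,0,0.5, 0,0,0,0,0,0,0.5, 0,0,0,0,0,0,0.5, 0,0,0,0,0,0,0.5, 0,0,0,0,0,0,0.5]'
python3 - <<'E'
from h import *
im,c=snap('wrist','w10'); s,cs=snap('side','s10')
o=cv2.imread('pics/w9.png')[:,:,::-1]; o2=cv2.imread('pics/s9.png')[:,:,::-1]
print('change',np.abs(im.astype(int)-o)[100:260].max(2).mean(),np.abs(s.astype(int)-o2)[200:300,190:270].max(2).mean())
d=np.array([np.cos(np.radians(154)),np.sin(np.radians(154)),0]); M=np.array([.5475,.1953,.209])
for a in (-.15,-.07,0,.07,.15):
    u=np.cos(a)*d+[0,0,np.sin(a)]; n=-np.sin(a)*d+[0,0,np.cos(a)]
    P=[M+.055*u,M-.055*u,M-.1075*n+.055*u]; print(a,proj(c,P).round(0).tolist(),proj(cs,P).round(0).tolist())
dk=im.max(2)<70
col=258; r=np.nonzero(dk[120:262,258])[0]+120; print('bar col rows',r[[0,-1]])
print('top edge rows', [np.nonzero(dk[120:200,x])[0][0]+120 for x in (215,235,280,300)])
E
```

```text
time_s: 33.88
eef_pos: [0.5467, 0.1954, 0.3329]
eef_rot: [180.0, 0.0, 154.0]
ft_force: [-0.5, 0.5, -0.5]
finger_gap: 0.0237
finger_force: 0.0
change 2.9853759765625 0.899875
-0.15 [[257.0, 145.0], [257.0, 250.0], [257.0, 149.0]] [[240.0, 249.0], [211.0, 216.0], [237.0, 275.0]]
-0.07 [[257.0, 145.0], [257.0, 248.0], [257.0, 143.0]] [[240.0, 248.0], [212.0, 217.0], [239.0, 276.0]]
0 [[257.0, 145.0], [257.0, 247.0], [257.0, 137.0]] [[240.0, 247.0], [212.0, 218.0], [241.0, 277.0]]
0.07 [[257.0, 146.0], [257.0, 245.0], [257.0, 132.0]] [[240.0, 246.0], [212.0, 219.0], [243.0, 278.0]]
0.15 [[257.0, 147.0], [257.0, 243.0], [257.0, 126.0]] [[239.0, 244.0], [212.0, 221.0], [245.0, 279.0]]
bar col rows [139 248]
top edge rows [np.int64(139), np.int64(139), np.int64(139), np.int64(139)]
```

```bash
python3 -c "
from rig import env
print(env.sign_off())"
```

```text
the job is handed in; nothing more can be done
None
```

The caddy, with one short jar upright in each compartment, hangs level and still on the hook, the gripper is clear of it, and I handed the job in at about 34 s; the sign-off gave no verdict.

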